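# Sweep the nut shells off the chopping board

## Robot

A 6-joint arm with a two-finger parallel gripper is mounted at the origin on a cart in front of the work surface, level with it; the furniture and walls round the work are solid. World frame = base frame: x ahead of the robot, y to its left, z up, the work surface at z = 0. Lengths are in m, angles in rad, forces in N, time in s.
With the tool pointing down it reaches from about 0.25 to 0.775 m from the base axis. Payload 4 kg.
Tool frame: the origin (TCP) lies at the centre of the arm's flange, where the gripper is bolted on; the fingertips stand ahead of it and the grasp point (between the pads) lies 180 mm ahead of it (robot.tcp_to_tips is the z of the fingertips in the tool frame, in m); z points along the fingers, y is the direction in which the jaws open and shut (so a half turn about z gives the same grasp; the last joint's range is limited). The gripper opens to 94 mm and grips with 3 to 60 N. Pads are 16 mm wide; open, the fingers measure 119 mm over their backs; the gripper's body (75 mm by 177 mm) begins 78 mm behind the grasp point.
Start: joints at [-1.215, 0.087, 1.371, -0, 1.684, -0.103], TCP at [0.244, -0.493, 0.405] pointing down, gripper open.
Joint ranges: [-3.1, 3.1], [-0.76, 2.03], [0.27, 2.55], [-1.08, 4.22], [0.17, 2.65], [-2.57, 2.57]. Speed limits (rad/s): [2.79, 2.79, 3.14, 3.14, 3.14, 3.14].

## Interface

Orientations are given as [roll, pitch, yaw] about the fixed x, y, z axes, in that order (R = Rz(yaw) Ry(pitch) Rx(roll)).
In Python, from bench import robot gives the robot as it stands.
- The arm moves only by the tool move_arm, never from a script. Its argument "increments" is a list that holds one entry, the list of rows, each a list of 7 numbers: the opening, from 0 (shut) to 1 (fully open), then the shift along the tool's x, y, z as a fraction of full scale, then the turn, a rotation vector about the tool's x, y, z as a fraction of full scale. In form: [[[jaw, dx, dy, dz, rx, ry, rz], ...]]. A call has 1 to 8 rows; each row is the pose to reach, as a shift and turn from the pose commanded when the call began, along the tool's axes at that moment; what a row does not reach only later rows make up. Full scale, the value 1, is 0.1 m for a shift and pi/2 rad for a turn. A row lasts 1/12 s, in which the tool goes at most 41.7 mm and 7.16 degrees, less where a joint would pass 70% of its speed; a pose out of reach is approached as far as the arm can. A call with a number of a shift or a turn outside -1 to 1 is refused whole. A call with a gripper value outside its range is refused whole. The fingers move at their own pace and stop on an object; the grip force is fixed at half the most. Time passes only in rows, so rows that repeat a pose let the fingers close. It gives the time, the measured TCP pose, the force and the opening at its end, in the units of the state.
- robot.get_obs(): the state, without advancing time (a new reading comes with each control period).
- robot.snapshot(name): name is "scene" or "top" or "wrist"; returns (picture, depth): 420x560x3 uint8, red, green, blue; 420x560 float32, m along the optical axis (not along the pixel's ray), 0 where there is no reading.
- robot.camera_params(name): a dict with "mtx" (3x3 intrinsics, pixels), "k1" (the pictures are not rectified: a ray, as slopes to the right and down, at radius r is drawn at 1 + k1 r^2 times it, then the intrinsics apply), "R" (3x3) and "t" (3): a world point X has camera coordinates R X + t. Camera axes: x right, y down, z forward; pixel columns grow to the right and rows downward; lengths in m; the calibration is good to about 2 mm. A picture is of the moment at which its call begins: read the wrist's pose just before it. camera_params takes no time and is no camera call; for the wrist camera it gives the pose at the moment of the call.
- robot.close_job(): hands the job in, once; it reports no verdict.
The state is a dict: "time": time; "joint_positions": joint angles; "qvel": joint speeds; "joint_torque": joint torques, N m; "tool_pos": TCP position; "ee_rot": TCP orientation; "wrist_force": force on the tool from outside, world axes, zero at the start; "wrist_torque": the same for the moment, N m; "width": finger opening in m.
Only numpy, scipy, OpenCV 4.12 (cv2) and the standard library are available. Lean on these libraries where they do the work, as an engineer would, in place of code of your own. Each camera call takes 0.05 s, during which the arm holds its last target.

## Task

Pick up the sprung crumb sweeper by its wooden grip, set it down across the chopping board at the end away from the scrap tray, and with its foot kept pressed partly in against the board all the way, sweep all three walnut shells along the board into the tray. Press gently, never forcing the foot hard against its stop, do not touch the shells with the fingers, and leave the other things on the worktop alone. Then stand the sweeper upright back where you took it from.

Things in the scene. Friction and masses are not known exactly. Their poses are not given: they have to be found in the camera images.
- board: pale wooden chopping block, fixed, 170 x 260 x 42 mm (its long axis is y, its top is flat and 42 mm above the origin); origin at the centre of its underside on the worktop. The scrap tray stands at its +y or its -y end
- tray: open aluminium scrap tray, fixed, 170 (x) x 100 (y) x 32 mm high, walls and floor 3 mm; origin at the centre of its underside, axes parallel to the board's. Its long side stands 3 mm off one end of the board, its rim 10 mm below the board's top; its centre is 183 mm from the board's centre
- shell_1: walnut half-shell, a brown dome 34 mm across and 17.5 mm high lying flat side down on the board; origin at the centre of its flat underside. Not to be touched with the fingers
- shell_2: walnut half-shell, a brown dome 34 mm across and 17.5 mm high lying flat side down on the board; origin at the centre of its flat underside. Not to be touched with the fingers
- shell_3: walnut half-shell, a brown dome 34 mm across and 17.5 mm high lying flat side down on the board; origin at the centre of its flat underside. Not to be touched with the fingers
- sweeper: crumb sweeper, 100 mm high, 0.3 kg, standing upright on its foot. Origin: centre of the relaxed foot's underside, z up. Grey foot 140 (x) x 30 (y) mm, z 0 to 26 mm; 14 mm gap; black bar 140 x 26 mm, z 40 to 60; on it the dark wooden grip, 90 (x) x 24 (y) mm, z 56 to 100: take it across y. Its x axis lies across the board while sweeping along the board's y
- foot (a joint): how far the sweeper's foot is pushed up into the tool, m: 0 relaxed, 0.014 bottomed out. The springs take about 2 N to start moving and then 1 N per mm
- sole (a point): centre of the underside of the sweeper's foot; it moves with the foot
- tub: butter tub, loose, 63 x 105 x 26 mm, lying at the board's other end; origin at the centre of its underside. Leave alone
- opener: blue-handled bottle opener, loose, 174 x 41 x 20 mm, lying on the worktop. Leave alone
- spoon: teaspoon, loose, 130 mm long, lying on the worktop. Leave alone
- tealight: tealight candle, loose, 38 mm across, 15 mm high. Leave alone
- peg: wooden clothes peg, loose, 72 mm long, lying on the worktop. Leave alone

How it is judged:
On the way, in this order (a step that is already met when the one before it is completed fails the run):
1. the sweeper's foot is pressed partly in (2 to 12.5 mm) against the board near the end away from the tray (sole more than 260 mm from the tray's centre), with all shells still on the board (value of joint foot between 0.002 and 0.0125 m and contact force between sweeper and board above 2 N and horizontal distance between sole and tray above 0.26 m and horizontal distance between each of shell_1, shell_2, shell_3 and tray above 0.08 m and z of each of shell_1, shell_2, shell_3 in the frame of board above 0.035 m), for 0.1 s.
2. still pressed on the board, sole 215 to 245 mm from the tray's centre (value of joint foot between 0.002 and 0.0125 m and contact force between sweeper and board above 2 N and horizontal distance between sole and tray between 0.215 and 0.245 m), for 0.05 s.
3. still pressed about the middle, 175 to 205 mm (value of joint foot between 0.002 and 0.0125 m and contact force between sweeper and board above 2 N and horizontal distance between sole and tray between 0.175 and 0.205 m), for 0.05 s.
4. still pressed past the middle, 135 to 165 mm (value of joint foot between 0.002 and 0.0125 m and contact force between sweeper and board above 2 N and horizontal distance between sole and tray between 0.135 and 0.165 m), for 0.05 s.
5. still pressed near the tray end (less than 95 mm) (value of joint foot between 0.002 and 0.0125 m and contact force between sweeper and board above 2 N and horizontal distance between sole and tray below 0.095 m), for 0.05 s.
At the end, for the whole second after the job is handed in: All three shells lie at rest inside the tray (below its rim), and the sweeper stands upright (within 0.1 rad) and still on the worktop within 60 mm of where it stood at the start (x of shell_1 in the frame of tray between -0.082 and 0.082 m and y of shell_1 in the frame of tray between -0.047 and 0.047 m and z of each of shell_1, shell_2, shell_3 in the frame of tray below 0.03 m and linear speed of each of shell_1, shell_2, shell_3, sweeper below 0.02 m/s and x of shell_2 in the frame of tray between -0.082 and 0.082 m and y of shell_2 in the frame of tray between -0.047 and 0.047 m and x of shell_3 in the frame of tray between -0.082 and 0.082 m and y of shell_3 in the frame of tray between -0.047 and 0.047 m and distance of sweeper from where it was at the start of the episode below 0.06 m and angle between sweeper's own z axis and vertical below 0.1 rad); the robot touches nothing.
It fails at once if the sweeper is borne down on the board with more than 25 N (foot bottomed out hard) (contact force between sweeper and board above 25 N).
It fails at once if the fingers touch a walnut shell (contact force between the fingers and shell_1 above 0.3 N or contact force between the fingers and shell_2 above 0.3 N or contact force between the fingers and shell_3 above 0.3 N).
It fails at once if one of the other things (butter tub, opener, teaspoon, tealight, clothes peg) is shifted by more than 30 mm (distance of any of tub, opener, spoon, tealight, peg from where it was at the start of the episode above 0.03 m).
It also fails if it takes over 56 s, if anything falls off the work surface, if the arm or the gripper's body presses on something with over 40 N, if the wrist force passes 120 N, or if a joint passes its speed limit or range.

## Working session

There is one attempt and no reset: what is moved stays moved. The work goes in short steps, Python scripts to look and compute and a tool call to move; the robot and the scene stay as the last step left them, time stands still between calls to the robot, and variables do not carry over. Pictures are saved under pics/ and viewed, and the job is handed in when it is done.

Besides the shell and the picture viewer there is one more tool, called as name(argument=value, ...) on one line, values as JSON. move_arm: Moves the arm, as the interface text tells. Its arguments: {"type":"object","properties":{"increments":{"type":"array","items":{"type":"array","items":{"type":"array","items":{"type":"number","minimum":-1,"maximum":1}}}}},"required":["increments"]}

```bash
ls; mkdir -p pics; cat > h.py <<'E'
import numpy as np,cv2
from bench import robot
def px2w(cp,uv,z):
    K=np.array(cp["mtx"]);R=np.array(cp["R"]);t=np.array(cp["t"]);k=cp["k1"]
    uv=np.atleast_2d(uv).astype(float)
    d=np.c_[(uv[:,0]-K[0,2])/K[0,0],(uv[:,1]-K[1,2])/K[1,1]]
    u=d.copy()
    for _ in range(20): u=d/(1+k*(u**2).sum(1,keepdims=True))
    ray=np.c_[u,np.ones(len(u))]@R
    C=-R.T@t
    s=(z-C[2])/ray[:,2]
    return C+ray*s[:,None]
def depth2w(cp,dep):
    K=np.array(cp["mtx"]);R=np.array(cp["R"]);t=np.array(cp["t"]);k=cp["k1"]
    h,w=dep.shape
    U,V=np.meshgrid(np.arange(w),np.arange(h))
    d=np.c_[(U.ravel()-K[0,2])/K[0,0],(V.ravel()-K[1,2])/K[1,1]]
    u=d.copy()
    for _ in range(20): u=d/(1+k*(u**2).sum(1,keepdims=True))
    X=np.c_[u,np.ones(len(u))]*dep.ravel()[:,None]
    return ((X-t)@R).reshape(h,w,3)
E
python3 - <<'E'
from h import *
o=robot.get_obs();print(o, robot.tcp_to_tips)
for n in("top","scene","wrist"):
    cp=robot.camera_params(n);p,d=robot.snapshot(n)
    cv2.imwrite(f"pics/{n}0.png",p[:,:,::-1]);np.savez(f"{n}0.npz",p=p,d=d,**cp)
    print(n,(-np.array(cp["R"]).T@cp["t"]).round(3))
E
```

```text
pics
{'time': 0.0, 'joint_positions': array([-1.21509629e+00,  8.79477896e-02,  1.37221663e+00, -1.66218026e-06,
        1.68357546e+00, -1.03140663e-01]), 'qvel': array([-8.70196256e-05,  2.90550675e-04, -5.87003768e-04, -2.38585257e-03,
        7.94038594e-04, -7.08263729e-04]), 'joint_torque': array([-1.63345503e-04, -3.40186858e+01, -3.02426291e+01,  7.17604277e-02,
        3.29782872e-02, -1.73851477e-04]), 'tool_pos': array([ 0.24353896, -0.49302521,  0.40352673]), 'ee_rot': array([-3.13945667e+00, -2.19430635e-04,  4.58840283e-01]), 'wrist_force': array([-0.45696252,  0.17807914, -0.83200382]), 'wrist_torque': array([-0.00449345,  0.05144699,  0.03090637]), 'width': 0.09375333754527282} 0.1992
top [ 0.395 -0.186  1.226]
scene [-0.229 -0.684  1.077]
wrist [ 0.316 -0.457  0.384]
```

View pics/top0.png

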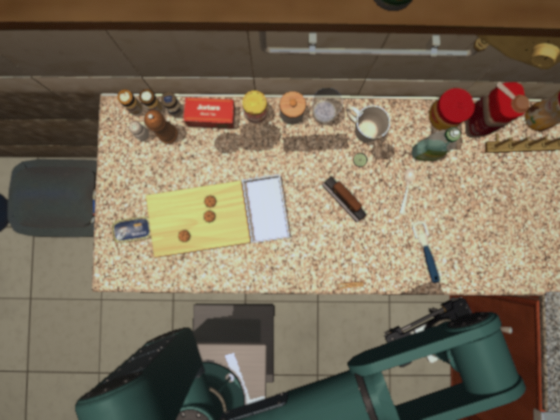

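View pics/scene0.png

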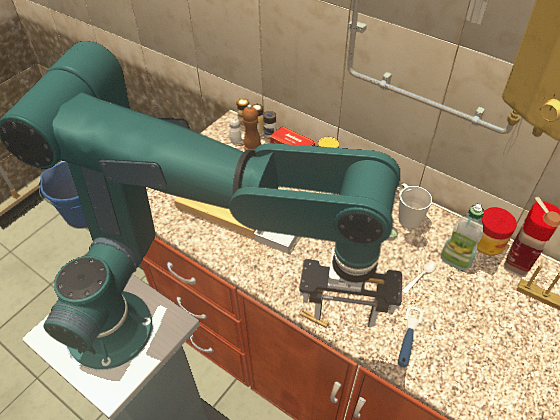

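View pics/wrist0.png

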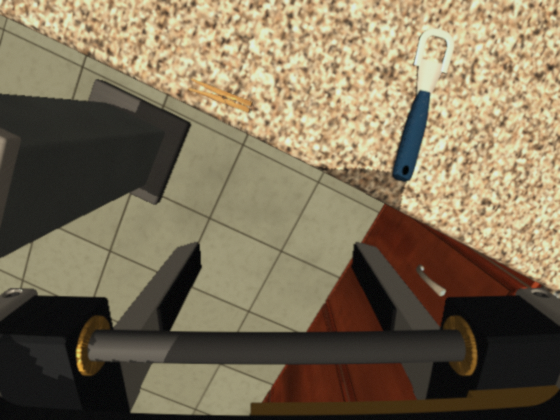

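The top view shows the board around (197,218) px with three shells at (210,201), (209,216) and (183,236). The tray is at (267,208), on the −y end. The sweeper is at (345,199), the tub at (131,230), the tealight at (360,159), the spoon at (407,190), the opener at (427,250) and the peg at (352,284). I'll measure these next.

```bash
python3 - <<'E'
from h import *
D=np.load("top0.npz");p=D["p"];d=D["d"];cp={k:D[k] for k in("mtx","k1","R","t")};cp["k1"]=float(cp["k1"])
W=depth2w(cp,d)
hsv=cv2.cvtColor(p,cv2.COLOR_RGB2HSV)
def rect(mask,z,name,roi):
    m=np.zeros(mask.shape,np.uint8);x0,y0,x1,y1=roi;m[y0:y1,x0:x1]=mask[y0:y1,x0:x1]*255
    m=cv2.morphologyEx(m,cv2.MORPH_CLOSE,np.ones((3,3)))
    cs,_=cv2.findContours(m,cv2.RETR_EXTERNAL,cv2.CHAIN_APPROX_NONE)
    for c in sorted(cs,key=cv2.contourArea)[::-1]:
        if cv2.contourArea(c)<25: continue
        w=px2w(cp,c[:,0,:],z)[:,:2]
        r=cv2.minAreaRect((w*1000).astype(np.float32))
        print(name,cv2.contourArea(c),"ctr",np.round(r[0],1),"size",np.round(r[1],1),"ang",round(r[2],1), "box",cv2.boxPoints(r).round(0).tolist())
Z=W[:,:,2]
zz=lambda u,v:Z[v-1:v+2,u-1:u+2].round(3).ravel()[::4]
for n,u,v in[("board",170,215),("table",320,250),("tray",267,208),("sweep",345,197),("bar",331,184),("bar2",357,213),("shell",209,216),("tub",131,230)]: print(n,zz(u,v),W[v,u].round(3))
H,S,V=[hsv[...,i] for i in range(3)]
rect((Z>0.033)&(Z<0.07),0.042,"boardZ",(140,170,255,265))
rect((H>20)&(H<35)&(S>80)&(V>120),0.042,"boardC",(140,170,252,265))
rect((Z>0.05)&(Z<0.08),0.05,"shellZ",(150,180,245,255))
rect((V<150)&(H<20),0.05,"shellC",(160,190,240,248))
rect((Z>0.085)&(Z<0.13),0.10,"grip",(310,160,385,235))
rect((Z>0.045)&(Z<0.13),0.06,"bar",(310,160,385,235))
rect((V<110),0.06,"dark",(310,165,385,230))
rect((Z>0.02)&(Z<0.05)&(S<60),0.032,"tray",(240,165,300,250))
rect((S<50)&(V>120),0.032,"trayC",(243,170,295,250))
E
```

```text
board [0.042 0.041 1.226] [0.493 0.098 0.041]
table [-0.003  0.002 -0.   ] [ 0.404 -0.305  0.002]
tray [0.002 0.003 0.004] [ 0.518 -0.159  0.003]
sweep [0.099 0.103 0.1  ] [ 0.538 -0.359  0.103]
bar [0.061 0.056 0.059] [ 0.578 -0.329  0.056]
bar2 [0.062 0.064 0.065] [ 0.501 -0.396  0.064]
shell [0.06  0.06  0.058] [ 0.49  -0.009  0.06 ]
tub [0.022 0.026 0.025] [0.453 0.206 0.026]
boardZ 6073.5 ctr [487.9  13.3] size [169.5 280.3] ang 9.6 box [[381.0, 137.0], [428.0, -139.0], [595.0, -111.0], [548.0, 166.0]]
boardC 6001.5 ctr [484.5  28.6] size [170.8 265. ] ang 9.4 box [[379.0, 145.0], [422.0, -116.0], [590.0, -88.0], [547.0, 173.0]]
shellZ 91.5 ctr [491.8  -5.9] size [29.1 29.1] ang 0.6 box [[477.0, 8.0], [477.0, -21.0], [506.0, -20.0], [506.0, 9.0]]
shellZ 91.0 ctr [531.6  -7.7] size [29.3 29.1] ang 1.3 box [[517.0, 7.0], [517.0, -23.0], [547.0, -22.0], [546.0, 7.0]]
shellZ 89.0 ctr [439.9  59.6] size [28.5 29.3] ang 27.8 box [[421.0, 66.0], [434.0, 40.0], [459.0, 53.0], [446.0, 79.0]]
shellC 26.0 ctr [440.   51.7] size [26.  12.9] ang 27.8 box [[425.0, 51.0], [432.0, 40.0], [455.0, 52.0], [449.0, 63.0]]
grip 304.5 ctr [ 541.4 -363.4] size [87.9 25.4] ang 45.0 box [[501.0, -386.0], [519.0, -403.0], [582.0, -341.0], [564.0, -323.0]]
bar 580.5 ctr [ 544.9 -366.9] size [137.9  35.4] ang 43.1 box [[483.0, -401.0], [507.0, -427.0], [607.0, -333.0], [583.0, -307.0]]
dark 563.5 ctr [ 539.4 -365. ] size [139.2  39.5] ang 45.0 box [[476.0, -400.0], [504.0, -428.0], [603.0, -330.0], [575.0, -302.0]]
tray 2424.5 ctr [ 516.4 -153.8] size [173.9 105.4] ang 9.4 box [[422.0, -116.0], [439.0, -220.0], [611.0, -192.0], [594.0, -88.0]]
trayC 2675.0 ctr [ 509.4 -163.5] size [223.1 118.6] ang 9.6 box [[390.0, -124.0], [409.0, -240.0], [629.0, -203.0], [610.0, -86.0]]
trayC 26.5 ctr [ 551.9 -225.9] size [35.9 12.2] ang 6.7 box [[533.0, -222.0], [535.0, -234.0], [570.0, -230.0], [569.0, -218.0]]
```

```bash
python3 - <<'E'
import cv2
p=cv2.imread("pics/top0.png")
cv2.imwrite("pics/crop1.png",cv2.resize(p[140:290,100:400],None,fx=2.6,fy=2.6,interpolation=cv2.INTER_CUBIC))
E
```

```text
(no output)
```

View pics/crop1.png

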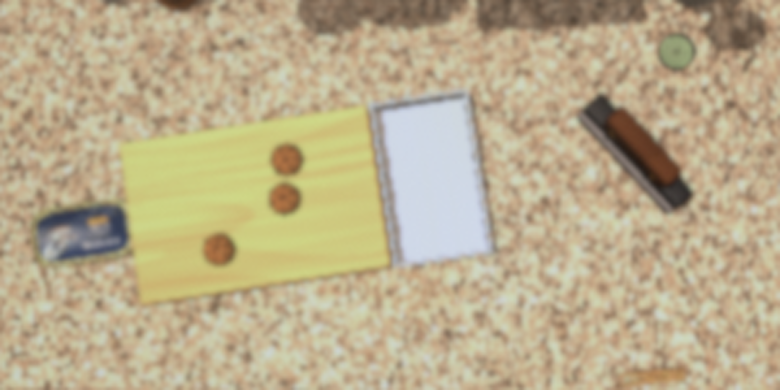

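```bash
cat > plan.py <<'E'
import sys,numpy as np
from scipy.spatial.transform import Rotation as R
from bench import robot
# usage: plan.py x y z yaw  -> increments from measured pose (pieces)
x,y,z,yaw=map(float,sys.argv[1:5])
o=robot.get_obs();p=o["tool_pos"];Rm=R.from_euler("xyz",o["ee_rot"])
Rt=R.from_euler("xyz",[np.pi,0,yaw])
d=Rm.inv().apply(np.array([x,y,z])-p)/0.1
w=(Rm.inv()*Rt).as_rotvec()/(np.pi/2)
print("t",round(o["time"],2),"pos",p.round(4),"rpy",o["ee_rot"].round(4),"F",o["wrist_force"].round(1),"w",round(o["width"],4))
print("d",d.round(3),"turn",w.round(4))
E
python3 plan.py 0.495 -0.41 0.40 0.768
```

```text
t 0.15 pos [ 0.2436 -0.4931  0.4038] rpy [-3.1399e+00 -2.0000e-04  4.5880e-01] F [-0.  -0.3  0.2] w 0.0939
d [2.622 0.369 0.038] turn [-0.001  -0.0003 -0.1968]
```

move_arm(increments=[[[1,0.4,0.06,0,0,0,-0.07],[1,0.8,0.12,0,0,0,-0.14],[1,1,0.14,0,0,0,-0.197],[1,1,0.14,0,0,0,-0.197]]])

```text
time: 0.48
tool_pos: [0.3426, -0.4598, 0.4039]
ee_rot: [-3.141, -0.002, 0.775]
wrist_force: [-0.4, 0.5, -0.3]
width: 0.0937
```

```bash
python3 plan.py 0.495 -0.41 0.40 0.768
```

```text
t 0.48 pos [ 0.3426 -0.4598  0.4039] rpy [-3.141e+00 -2.000e-03  7.755e-01] F [-0.4  0.5 -0.3] w 0.0937
d [1.437 0.711 0.042] turn [-0.0004 -0.0013  0.0048]
```

move_arm(increments=[[[1,0.36,0.18,0,0,0,0],[1,0.72,0.36,0,0,0,0],[1,1,0.5,0,0,0,0.005],[1,1,0.5,0,0,0,0.005]]])

```text
time: 0.82
tool_pos: [0.4496, -0.4261, 0.4035]
ee_rot: [-3.141, -0.002, 0.764]
wrist_force: [-0.3, 0.1, 0.3]
width: 0.0939
```

move_arm(increments=[[[1,0.35,0.17,0,0,0,0],[1,0.44,0.21,0.04,0,0,0],[1,0.44,0.21,0.04,0,0,0],[1,0.44,0.21,0.04,0,0,0],[1,0.44,0.21,0.04,0,0,0]]])

```text
time: 1.23
tool_pos: [0.491, -0.4136, 0.4006]
ee_rot: [-3.141, 0.001, 0.758]
wrist_force: [-0.3, -0.2, 0.0]
width: 0.0939
```

```bash
python3 plan.py 0.54 -0.364 0.40 0.768; python3 - <<'E'
from h import *
for n in("wrist",):
    cp=robot.camera_params(n);p,d=robot.snapshot(n)
    cv2.imwrite(f"pics/{n}1.png",p[:,:,::-1]);np.savez(f"{n}1.npz",p=p,d=d,**cp)
    W=depth2w(cp,d);Z=W[...,2]
    hsv=cv2.cvtColor(p,cv2.COLOR_RGB2HSV);V=hsv[...,2]
    print((-np.array(cp["R"]).T@cp["t"]).round(3))
    for nm,lo,hi,z in(("grip",.085,.115,.1),("bar",.052,.115,.06),("foot",.018,.115,.026)):
        m=((Z>lo)&(Z<hi)&(np.hypot(W[...,0]-.54,W[...,1]+.364)<.1)).astype(np.uint8)*255
        cs,_=cv2.findContours(m,cv2.RETR_EXTERNAL,cv2.CHAIN_APPROX_NONE)
        c=max(cs,key=cv2.contourArea)
        r=cv2.minAreaRect((px2w(cp,c[:,0,:],z)[:,:2]*1000).astype(np.float32)); print(nm,r)
E
```

```text
t 1.23 pos [ 0.491  -0.4136  0.4006] rpy [-3.141e+00  1.100e-03  7.585e-01] F [-0.3 -0.2  0. ] w 0.0939
d [ 0.697 -0.023  0.006] turn [-0.0004  0.0007 -0.0061]
[ 0.55  -0.358  0.381]
grip ((543.9644165039062, -366.79595947265625), (88.58833312988281, 23.127607345581055), 42.936683654785156)
bar ((544.0960693359375, -367.15142822265625), (137.91702270507812, 26.4314022064209), 42.93861389160156)
foot ((543.1341552734375, -367.72998046875), (152.5326385498047, 30.34599494934082), 42.89677429199219)
```

View pics/wrist1.png

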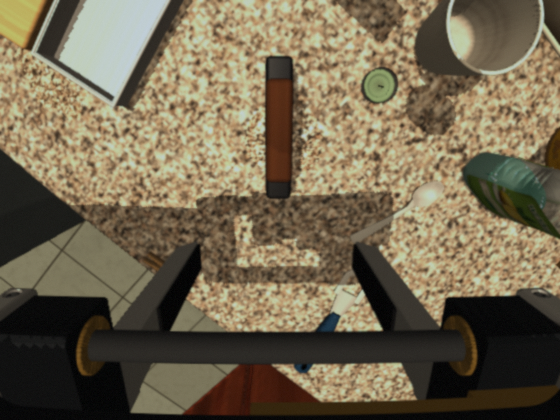

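The wrist view shows the sweeper at px (279,127) with the tealight clear at (380,86). The measured sizes match the spec (88.6×23 grip, 138×26 bar, 30 foot). That puts the sweeper at (0.544, −0.367) with yaw 0.749.

```bash
python3 plan.py 0.544 -0.367 0.32 0.7494
```

```text
t 1.28 pos [ 0.491  -0.4136  0.401 ] rpy [-3.1416e+00  9.0000e-04  7.5830e-01] F [ 0.3  0.1 -0.2] w 0.0938
d [0.706 0.026 0.809] turn [-0.      0.0005  0.0056]
```

move_arm(increments=[[[1,0.3,0.01,0.15,0,0,0],[1,0.6,0.026,0.4,0,0,0.0056],[1,0.706,0.026,0.75,0,0,0.0056],[1,0.706,0.026,0.81,0,0,0.0056],[1,0.706,0.026,0.81,0,0,0.0056],[1,0.706,0.026,0.81,0,0,0.0056]]])

```text
time: 1.78
tool_pos: [0.5444, -0.3672, 0.3206]
ee_rot: [3.141, 0.001, 0.75]
wrist_force: [1.1, -0.2, 1.2]
width: 0.094
```

```bash
python3 plan.py 0.544 -0.367 0.265 0.7494
```

```text
t 1.78 pos [ 0.5444 -0.3672  0.3206] rpy [3.1411e+00 9.0000e-04 7.5000e-01] F [ 1.1 -0.2  1.2] w 0.094
d [-0.001 -0.004  0.556] turn [0.0003 0.0006 0.0004]
```

move_arm(increments=[[[1,0,0,0.25,0,0,0],[1,0,-0.004,0.5,0,0,0],[1,0,-0.004,0.555,0,0,0],[1,0,-0.004,0.555,0,0,0]]])

```text
time: 2.12
tool_pos: [0.5441, -0.3667, 0.264]
ee_rot: [-3.14, 0.001, 0.75]
wrist_force: [-0.5, -0.5, -0.1]
width: 0.0944
```

move_arm(increments=[[[0.15,0,0,0,0,0,0],[0.15,0,0,0,0,0,0],[0.15,0,0,0,0,0,0],[0.15,0,0,0,0,0,0],[0.15,0,0,0,0,0,0],[0.15,0,0,0,0,0,0],[0.15,0,0,0,0,0,0],[0.15,0,0,0,0,0,0]]])

```text
time: 2.78
tool_pos: [0.5452, -0.3656, 0.2642]
ee_rot: [3.142, 0.0, 0.752]
wrist_force: [-0.7, 0.3, -0.3]
width: 0.0439
```

move_arm(increments=[[[0,0,0,0,0,0,0],[0,0,0,0,0,0,0],[0,0,0,0,0,0,0],[0,0,0,0,0,0,0],[0,0,0,0,0,0,0],[0,0,0,0,0,0,0]]])

```text
time: 3.28
tool_pos: [0.5451, -0.3657, 0.2642]
ee_rot: [-3.141, 0.0, 0.752]
wrist_force: [0.2, -0.2, -1.4]
width: 0.0236
```

```bash
python3 plan.py 0.544 -0.367 0.265 0.7494
```

```text
t 3.28 pos [ 0.5451 -0.3657  0.2642] rpy [-3.1415  0.      0.7516] F [ 0.2 -0.2 -1.4] w 0.0236
d [-0.017  0.002 -0.008] turn [-0.0001  0.      0.0014]
```

move_arm(increments=[[[0,0,0,-0.2,0,0,0],[0,0,0,-0.55,0,0,0],[0,0,0,-0.9,0,0,0],[0,0,0,-1,0,0,0],[0,0,0,-1,0,0,0]]])

```text
time: 3.7
tool_pos: [0.5455, -0.366, 0.3685]
ee_rot: [3.133, -0.001, 0.752]
wrist_force: [0.1, -0.8, -3.0]
width: 0.0239
```

```bash
python3 plan.py 0.469 0.124 0.365 0.166
```

```text
t 3.7 pos [ 0.5455 -0.366   0.3685] rpy [ 3.1332e+00 -1.2000e-03  7.5160e-01] F [ 0.1 -0.8 -3. ] w 0.0239
d [ 2.787e+00 -4.103e+00  4.000e-03] turn [ 0.005  -0.0023  0.3728]
```

move_arm(increments=[[[0,0.1,-0.15,0,0,0,0.03],[0,0.3,-0.45,0,0,0,0.08],[0,0.5,-0.75,0,0,0,0.13],[0,0.66,-1,0,0,0,0.19],[0,0.66,-1,0,0,0,0.19]]])

```text
time: 4.12
tool_pos: [0.5241, -0.2426, 0.3606]
ee_rot: [-3.133, 0.002, 0.455]
wrist_force: [-0.6, -0.4, -3.4]
width: 0.0236
```

```bash
python3 plan.py 0.469 0.124 0.365 0.166
```

```text
t 4.12 pos [ 0.5241 -0.2426  0.3606] rpy [-3.133e+00  2.200e-03  4.552e-01] F [-0.6 -0.4 -3.4] w 0.0236
d [ 1.117 -3.535 -0.016] turn [-0.0053  0.0022  0.1841]
```

move_arm(increments=[[[0,0.12,-0.35,0,0,0,0.07],[0,0.22,-0.7,0,0,0,0.14],[0,0.31,-1,0,0,0,0.184],[0,0.31,-1,0,0,0,0.184],[0,0.31,-1,0,0,0,0.184]]])

```text
time: 4.53
tool_pos: [0.5088, -0.1429, 0.3617]
ee_rot: [-3.14, 0.003, 0.168]
wrist_force: [-0.4, -0.0, -2.0]
width: 0.0237
```

```bash
python3 plan.py 0.469 0.124 0.365 0.166
```

```text
t 4.53 pos [ 0.5088 -0.1429  0.3617] rpy [-3.1404  0.0033  0.1678] F [-0.4 -0.  -2. ] w 0.0237
d [ 0.054 -2.698 -0.03 ] turn [-0.0008  0.0021  0.0011]
```

move_arm(increments=[[[0,0.01,-0.35,-0.01,0,0,0],[0,0.02,-0.7,-0.03,0,0.002,0],[0,0.02,-1,-0.03,0,0.002,0.001],[0,0.02,-1,-0.03,0,0.002,0.001]]])

```text
time: 4.87
tool_pos: [0.4943, -0.0424, 0.3657]
ee_rot: [-3.138, -0.001, 0.167]
wrist_force: [0.2, -0.0, -3.1]
width: 0.0243
```

move_arm(increments=[[[0,0.01,-0.35,0,0,0,0],[0,0.02,-0.7,0,0,0,0],[0,0.02,-1,0,0,0,0],[0,0.02,-1,0,0,0,0],[0,0.02,-1,0,0,0,0]]])

```text
time: 5.28
tool_pos: [0.4809, 0.0538, 0.3659]
ee_rot: [3.14, -0.001, 0.165]
wrist_force: [0.1, 0.4, -2.3]
width: 0.0239
```

```bash
python3 plan.py 0.469 0.124 0.365 0.166;python3 - <<'E'
from h import *
n="wrist"
cp=robot.camera_params(n);p,d=robot.snapshot(n)
cv2.imwrite(f"pics/{n}2.png",p[:,:,::-1]);np.savez(f"{n}2.npz",p=p,d=d,**cp)
E
```

```text
t 5.28 pos [0.4809 0.0538 0.3659] rpy [ 3.1404e+00 -1.3000e-03  1.6470e-01] F [ 0.1  0.4 -2.3] w 0.0239
d [-0.003 -0.712  0.008] turn [ 0.0008 -0.0008 -0.0009]
```

View pics/wrist2.png

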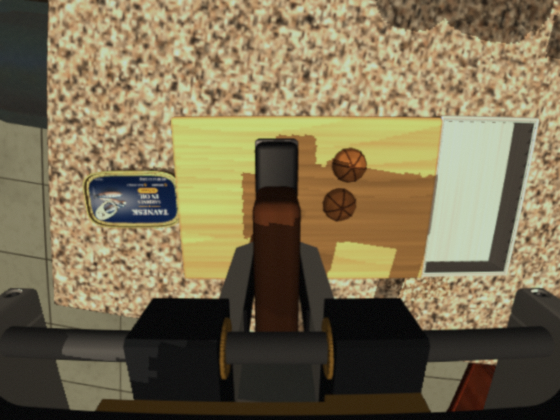

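The grasp is good and the sweeper lies aligned with the board. The board's far corners are at about (174,118) and (441,118) px, with two shells visible at (350,165) and (340,204).

```bash
python3 - <<'E'
from h import *
D=np.load("wrist2.npz");cp={k:D[k] for k in("mtx","k1","R","t")};cp["k1"]=float(cp["k1"])
a=px2w(cp,[[174,118],[441,118],[184,277],[424,277]],.042);print(a.round(4))
b=px2w(cp,[[536,120],[443,119],[509,274],[425,272]],.032);print(b.round(4))
print(px2w(cp,[[350,165],[340,204]],.05).round(4))
e=a[1]-a[0];print(np.linalg.norm(e),np.degrees(np.arctan2(-e[0],e[1])))
bc=a.mean(0)
for th in(.16,.166): print(bc, b.mean(0))
E
```

```text
[[ 0.5479  0.1618  0.042 ]
 [ 0.5899 -0.0865  0.042 ]
 [ 0.3847  0.1386  0.042 ]
 [ 0.4264 -0.1185  0.042 ]]
[[ 0.6076 -0.1903  0.032 ]
 [ 0.5903 -0.0939  0.032 ]
 [ 0.4403 -0.2239  0.032 ]
 [ 0.4281 -0.1239  0.032 ]]
[[ 0.5323 -0.0085  0.05  ]
 [ 0.4934 -0.0074  0.05  ]]
0.25189198894118625 -170.4242628665039
[0.48720692 0.02384844 0.042     ] [ 0.51659574 -0.15796823  0.032     ]
[0.48720692 0.02384844 0.042     ] [ 0.51659574 -0.15796823  0.032     ]
```

move_arm(increments=[[[0,0,-0.3,0,0,0,0],[0,0,-0.6,0.1,0,0,0],[0,0,-0.68,0.3,0,0,0],[0,0,-0.68,0.5,0,0,0],[0,0,-0.68,0.5,0,0,0],[0,0,-0.68,0.5,0,0,0]]])

```text
time: 5.83
tool_pos: [0.47, 0.1196, 0.3156]
ee_rot: [3.141, 0.001, 0.161]
wrist_force: [-0.2, -0.0, -3.1]
width: 0.0236
```

```bash
python3 plan.py 0.4705 0.121 0.307 0.167
```

```text
t 5.83 pos [0.47   0.1196 0.3156] rpy [3.1407e+00 7.0000e-04 1.6070e-01] F [-0.2 -0.  -3.1] w 0.0236
d [ 0.008 -0.013  0.086] turn [ 0.0005  0.0005 -0.004 ]
```

move_arm(increments=[[[0,0.008,-0.01,0.03,0,0,-0.004],[0,0.008,-0.01,0.06,0,0,-0.004],[0,0.008,-0.01,0.09,0,0,-0.004],[0,0.008,-0.01,0.11,0,0,-0.004],[0,0.008,-0.01,0.12,0,0,-0.004],[0,0.008,-0.01,0.12,0,0,-0.004]]])

```text
time: 6.33
tool_pos: [0.4706, 0.122, 0.306]
ee_rot: [3.141, -0.005, 0.169]
wrist_force: [0.6, -1.1, -0.4]
width: 0.024
```

```bash
python3 plan.py 0.4705 0.121 0.299 0.167
```

```text
t 6.33 pos [0.4706 0.122  0.306 ] rpy [ 3.1409 -0.0046  0.1687] F [ 0.6 -1.1 -0.4] w 0.024
d [-0.003  0.01   0.07 ] turn [ 0.0004 -0.0029  0.0011]
```

move_arm(increments=[[[0,0,0,0.02,0,0,0],[0,0,0,0.04,0,0,0],[0,0,0,0.06,0,0,0],[0,0,0,0.06,0,0,0],[0,0,0,0.06,0,0,0]]])

```text
time: 6.75
tool_pos: [0.4707, 0.1221, 0.3004]
ee_rot: [3.141, -0.005, 0.169]
wrist_force: [-0.7, -1.5, 5.6]
width: 0.0235
```

```bash
python3 plan.py 0.4705 0.121 0.299 0.167
```

```text
t 6.75 pos [0.4707 0.1221 0.3004] rpy [ 3.1408 -0.0052  0.1688] F [-0.7 -1.5  5.6] w 0.0235
d [-0.004  0.01   0.014] turn [ 0.0005 -0.0033  0.0012]
```

move_arm(increments=[[[0,0,0.05,0,0,-0.003,0],[0,0,0.1,0,0,-0.003,0],[0,0,0.15,0,0,-0.003,0],[0,0,0.2,0,0,-0.003,0],[0,0,0.25,0,0,-0.003,0],[0,0,0.3,0,0,-0.003,0],[0,0,0.35,0,0,-0.003,0],[0,0,0.4,0,0,-0.003,0]]])

```text
time: 7.42
tool_pos: [0.4774, 0.0843, 0.3007]
ee_rot: [-3.136, -0.002, 0.17]
wrist_force: [-1.5, 5.7, 5.4]
width: 0.0237
```

```bash
python3 plan.py 0.506 -0.0926 0.300 0.167
```

```text
t 7.42 pos [0.4774 0.0843 0.3007] rpy [-3.1356e+00 -2.3000e-03  1.6970e-01] F [-1.5  5.7  5.4] w 0.0237
d [-0.017  1.792 -0.004] turn [-0.0038 -0.0015  0.0017]
```

move_arm(increments=[[[0,0,0.05,0,0,0,0],[0,0,0.1,0,0,0,0],[0,0,0.15,0,0,0,0],[0,0,0.2,0,0,0,0],[0,0,0.25,0,0,0,0],[0,0,0.3,0,0,0,0],[0,0,0.35,0,0,0,0],[0,0,0.4,0,0,0,0]]])

```text
time: 8.08
tool_pos: [0.4841, 0.0448, 0.3006]
ee_rot: [-3.136, -0.002, 0.17]
wrist_force: [-1.3, 4.8, 6.3]
width: 0.0239
```

```bash
python3 plan.py 0.506 -0.0926 0.300 0.167
```

```text
t 8.08 pos [0.4841 0.0448 0.3006] rpy [-3.1358e+00 -2.1000e-03  1.6970e-01] F [-1.3  4.8  6.3] w 0.0239
d [-0.017  1.392 -0.002] turn [-0.0037 -0.0014  0.0017]
```

move_arm(increments=[[[0,0,0.05,0,0,0,0],[0,0,0.1,0,0,0,0],[0,0,0.15,0,0,0,0],[0,0,0.2,0,0,0,0],[0,0,0.25,0,0,0,0],[0,0,0.3,0,0,0,0],[0,0,0.35,0,0,0,0],[0,0,0.4,0,0,0,0]]])

```text
time: 8.75
tool_pos: [0.4909, 0.0055, 0.3005]
ee_rot: [-3.136, -0.002, 0.17]
wrist_force: [-1.1, 6.3, 5.6]
width: 0.0241
```

move_arm(increments=[[[0,0,0.05,0,0,0,0],[0,0,0.1,0,0,0,0],[0,0,0.15,0,0,0,0],[0,0,0.2,0,0,0,0],[0,0,0.25,0,0,0,0],[0,0,0.3,0,0,0,0],[0,0,0.35,0,0,0,0],[0,0,0.4,0,0,0,0]]])

```text
time: 9.42
tool_pos: [0.4976, -0.034, 0.3004]
ee_rot: [-3.136, -0.002, 0.17]
wrist_force: [-0.9, 6.2, 6.4]
width: 0.0237
```

```bash
python3 plan.py 0.506 -0.0926 0.300 0.167;python3 - <<'E'
from h import *
n="top"
cp=robot.camera_params(n);p,d=robot.snapshot(n)
cv2.imwrite(f"pics/{n}3.png",p[:,:,::-1])
n="wrist"
cp=robot.camera_params(n);p,d=robot.snapshot(n)
cv2.imwrite(f"pics/{n}3.png",p[:,:,::-1])
E
```

```text
t 9.42 pos [ 0.4976 -0.034   0.3004] rpy [-3.1358e+00 -1.7000e-03  1.6980e-01] F [-0.9  6.2  6.4] w 0.0237
d [-0.016  0.592  0.001] turn [-0.0037 -0.0011  0.0018]
```

View pics/wrist3.png

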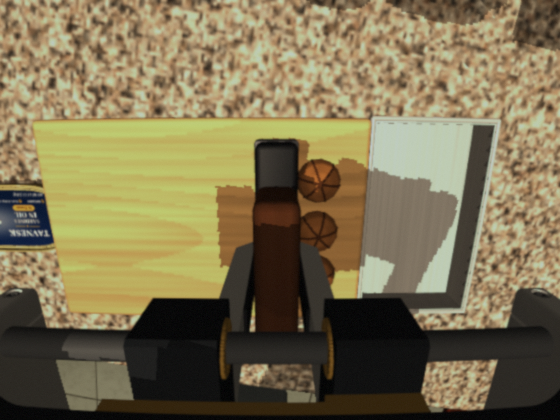

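The picture shows all three shells lined up against the foot front, at (319,180), (318,231) and (322,268). I'll carry on sweeping.

move_arm(increments=[[[0,0,0.05,0,0,0,0],[0,0,0.1,0,0,0,0],[0,0,0.15,0,0,0,0],[0,0,0.2,0,0,0,0],[0,0,0.25,0,0,0,0],[0,0,0.3,0,0,0,0],[0,0,0.35,0,0,0,0],[0,0,0.4,0,0,0,0]]])

```text
time: 10.18
tool_pos: [0.5043, -0.0733, 0.3003]
ee_rot: [-3.136, -0.002, 0.17]
wrist_force: [-1.1, 6.5, 6.5]
width: 0.0237
```

move_arm(increments=[[[0,0,0.03,0,0,0,0],[0,0,0.06,0,0,0,0],[0,0,0.09,0,0,0,0],[0,0,0.12,0,0,0,0],[0,0,0.15,0,0,0,0],[0,0,0.18,0,0,0,0],[0,0,0.21,0,0,0,0],[0,0,0.21,0,0,0,0]]])

```text
time: 10.85
tool_pos: [0.5079, -0.0944, 0.3003]
ee_rot: [-3.137, -0.001, 0.169]
wrist_force: [-0.8, 4.3, 5.6]
width: 0.0236
```

```bash
python3 plan.py 0.506 -0.0926 0.300 0.167;python3 - <<'E'
from h import *
n="wrist"
cp=robot.camera_params(n);p,d=robot.snapshot(n)
cv2.imwrite(f"pics/{n}4.png",p[:,:,::-1])
E
```

```text
t 10.85 pos [ 0.5079 -0.0944  0.3003] rpy [-3.1372e+00 -1.5000e-03  1.6940e-01] F [-0.8  4.3  5.6] w 0.0236
d [-0.016 -0.021  0.003] turn [-0.0028 -0.0009  0.0015]
```

View pics/wrist4.png

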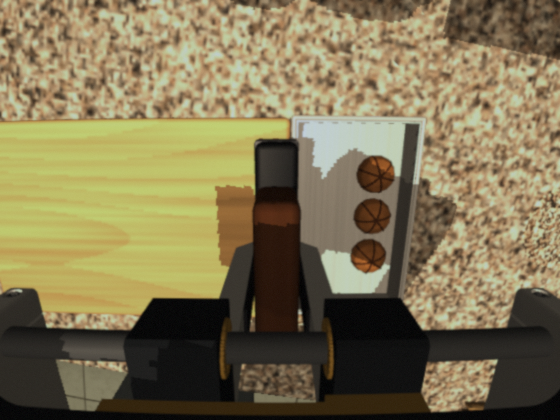

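All three shells lie in the tray, at (376,173), (372,215) and (368,256). I'll lift and carry the sweeper back.

move_arm(increments=[[[0,0,0,-0.15,0,0,0],[0,0,0,-0.4,0,0,0],[0,0,0,-0.7,0,0,0],[0,0,0,-0.7,0,0,0],[0,0,0,-0.7,0,0,0]]])

```text
time: 11.32
tool_pos: [0.508, -0.0956, 0.3701]
ee_rot: [3.14, -0.002, 0.169]
wrist_force: [-0.5, 0.1, -3.4]
width: 0.0241
```

```bash
python3 plan.py 0.545 -0.3657 0.365 0.752
```

```text
t 11.32 pos [ 0.508  -0.0956  0.3701] rpy [ 3.1404e+00 -1.7000e-03  1.6910e-01] F [-0.5  0.1 -3.4] w 0.0241
d [-0.09   2.725  0.054] turn [ 0.001  -0.0008 -0.3711]
```

move_arm(increments=[[[0,0,0.2,0,0,0,-0.05],[0,-0.02,0.5,0,0,0,-0.1],[0,-0.03,0.8,0,0,0,-0.15],[0,-0.03,1,0,0,0,-0.18],[0,-0.03,1,0,0,0,-0.18]]])

```text
time: 11.73
tool_pos: [0.5213, -0.1979, 0.3651]
ee_rot: [-3.139, 0.006, 0.449]
wrist_force: [-0.1, -0.4, -3.4]
width: 0.0241
```

```bash
python3 plan.py 0.545 -0.3657 0.365 0.752
```

```text
t 11.73 pos [ 0.5213 -0.1979  0.3651] rpy [-3.1386  0.0059  0.4487] F [-0.1 -0.4 -3.4] w 0.0241
d [-0.515  1.614 -0.   ] turn [-0.0024  0.0034 -0.1931]
```

move_arm(increments=[[[0,-0.1,0.3,0,0,0,-0.06],[0,-0.2,0.6,0,0,0,-0.12],[0,-0.3,0.9,0,0,0,-0.18],[0,-0.33,1,0,0,0,-0.193],[0,-0.33,1,0,0,0,-0.193],[0,-0.33,1,0,0,0,-0.193]]])

```text
time: 12.23
tool_pos: [0.5353, -0.2987, 0.3665]
ee_rot: [-3.136, 0.001, 0.753]
wrist_force: [0.1, 0.1, -3.5]
width: 0.0237
```

```bash
python3 plan.py 0.545 -0.3657 0.365 0.752
```

```text
t 12.23 pos [ 0.5353 -0.2987  0.3665] rpy [-3.1355e+00  1.3000e-03  7.5320e-01] F [ 0.1  0.1 -3.5] w 0.0237
d [-0.387  0.555  0.012] turn [-0.0038  0.0008  0.0007]
```

move_arm(increments=[[[0,-0.2,0.27,0,-0.002,0,0],[0,-0.39,0.55,0.2,-0.002,0,0],[0,-0.39,0.55,0.5,-0.002,0,0],[0,-0.39,0.55,0.8,-0.002,0,0],[0,-0.39,0.55,0.9,-0.002,0,0],[0,-0.39,0.55,0.9,-0.002,0,0],[0,-0.39,0.55,0.9,-0.002,0,0]]])

```text
time: 12.82
tool_pos: [0.5448, -0.3646, 0.2791]
ee_rot: [3.141, 0.001, 0.756]
wrist_force: [0.3, 0.6, -2.7]
width: 0.0238
```

```bash
python3 plan.py 0.545 -0.3657 0.264 0.752
```

```text
t 12.82 pos [ 0.5448 -0.3646  0.2791] rpy [3.1408e+00 1.1000e-03 7.5590e-01] F [ 0.3  0.6 -2.7] w 0.0238
d [-0.007  0.009  0.151] turn [0.0005 0.0007 0.0025]
```

move_arm(increments=[[[0,0,0,0.04,0,0,0],[0,0,0,0.08,0,0,0],[0,0,0,0.11,0,0,0],[0,0,0,0.13,0,0,0],[0,0,0,0.15,0,0,0],[0,0,0,0.15,0,0,0]]])

```text
time: 13.32
tool_pos: [0.5446, -0.366, 0.2644]
ee_rot: [3.139, 0.001, 0.755]
wrist_force: [-0.2, -0.7, -2.4]
width: 0.024
```

Contact should be at about 0.264, so I'll ease down a further 1 mm or so until the table takes the weight.

move_arm(increments=[[[0,0,0,0.01,0,0,0],[0,0,0,0.015,0,0,0],[0,0,0,0.015,0,0,0],[0,0,0,0.015,0,0,0]]])

```text
time: 13.65
tool_pos: [0.5446, -0.3661, 0.2635]
ee_rot: [3.138, 0.001, 0.755]
wrist_force: [-1.0, 0.5, 0.5]
width: 0.0235
```

Fz has gone from −3 to +0.5, so the sweeper is resting on the worktop. Now I'll open, slowly at first.

move_arm(increments=[[[0.3,0,0,0,0,0,0],[0.4,0,0,0,0,0,0],[0.6,0,0,0,0,0,0],[0.8,0,0,0,0,0,0],[1,0,0,0,0,0,0],[1,0,0,0,0,0,0],[1,0,0,0,0,0,0],[1,0,0,0,0,0,0]]])

```text
time: 14.32
tool_pos: [0.5446, -0.366, 0.2627]
ee_rot: [3.139, 0.001, 0.755]
wrist_force: [-0.7, -0.4, 0.3]
width: 0.0712
```

move_arm(increments=[[[1,0,0,0,0,0,0],[1,0,0,0,0,0,0],[1,0,0,-0.2,0,0,0],[1,0,0,-0.5,0,0,0],[1,0,0,-0.8,0,0,0],[1,0,0,-1,0,0,0],[1,0,0,-1,0,0,0]]])

```text
time: 14.9
tool_pos: [0.545, -0.3661, 0.3697]
ee_rot: [3.128, -0.0, 0.755]
wrist_force: [0.2, 0.6, 0.7]
width: 0.0937
```

move_arm(increments=[[[1,-0.3,0,-0.1,0,0,0],[1,-0.6,0,-0.3,0,0,0],[1,-0.8,0,-0.3,0,0,0],[1,-0.8,0,-0.3,0,0,0]]])

```text
time: 15.23
tool_pos: [0.4838, -0.423, 0.3932]
ee_rot: [3.138, 0.003, 0.75]
wrist_force: [-0.2, -0.7, -0.4]
width: 0.0938
```

```bash
python3 - <<'E'
from h import *
print(robot.get_obs()["width"],robot.get_obs()["wrist_force"])
for n in("wrist","top"):
    cp=robot.camera_params(n);p,d=robot.snapshot(n)
    cv2.imwrite(f"pics/{n}5.png",p[:,:,::-1])
    W=depth2w(cp,d);Z=W[...,2]
    for nm,lo,hi,z in(("grip",.085,.115,.1),("bar",.052,.115,.06)):
        m=((Z>lo)&(Z<hi)&(np.hypot(W[...,0]-.544,W[...,1]+.367)<.1)).astype(np.uint8)*255
        cs,_=cv2.findContours(m,cv2.RETR_EXTERNAL,cv2.CHAIN_APPROX_NONE)
        if not cs: continue
        c=max(cs,key=cv2.contourArea)
        r=cv2.minAreaRect((px2w(cp,c[:,0,:],z)[:,:2]*1000).astype(np.float32)); print(n,nm,r)
p=cv2.imread("pics/top5.png")
cv2.imwrite("pics/crop5.png",cv2.resize(p[140:300,90:450],None,fx=2.2,fy=2.2,interpolation=cv2.INTER_CUBIC))
E
```

```text
0.09377038742614978 [-0.15381049 -0.72072253 -0.37099486]
wrist grip ((543.6694946289062, -368.18896484375), (88.55555725097656, 23.737972259521484), 43.314823150634766)
wrist bar ((543.5984497070312, -368.3832092285156), (138.03785705566406, 27.208879470825195), 43.3148193359375)
top grip ((542.0980834960938, -365.2983703613281), (89.6817626953125, 25.456390380859375), 45.03007507324219)
top bar ((553.1982421875, -360.46044921875), (117.11848449707031, 33.870479583740234), 45.0300407409668)
```

View pics/wrist5.png

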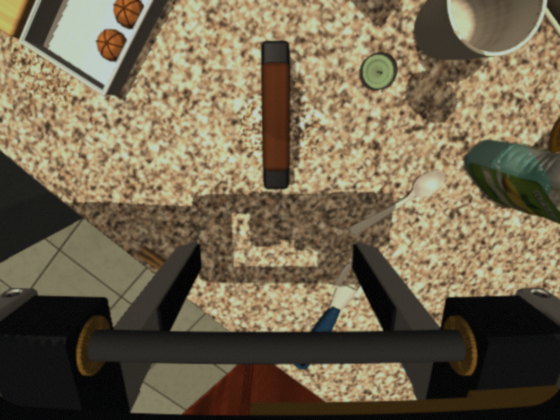

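View pics/crop5.png

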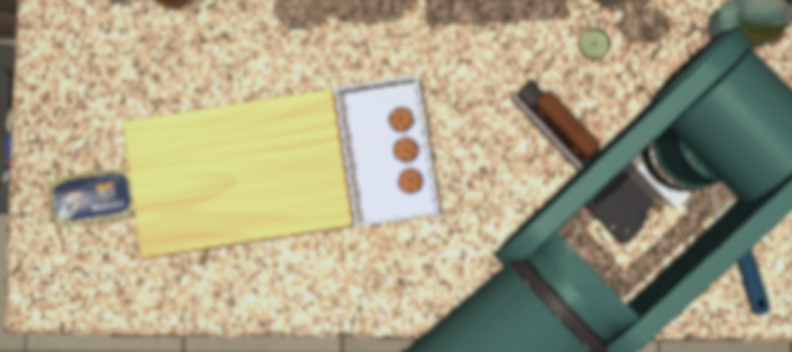

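The shells are in the tray at (400,119), (405,149) and (410,180) in the crop. The sweeper stands upright about 1.5 mm from where it started, and the other things look unmoved. The robot is clear, so I'm handing in.

```bash
python3 -c "
from bench import robot
print(robot.close_job(), robot.get_obs()['time'])"
```

```text
the job is handed in; nothing more can be done
the job is handed in; nothing more can be done
```

I swept all three walnut shells along the board into the tray, stood the sweeper back where it was, and handed the job in after about 15 s of the 56 s allowed. The hand-in gave no verdict.

- **Sweep:** I gripped the sweeper by its wooden grip and set it down about 278 mm from the tray's centre. By wrist force and height, the foot stayed pressed in about 6 mm (8 to 9.5 N) from there to about 62 mm from the tray. The contact force was well under the 25 N limit at every reading.
- **Final check:**
  - **Shells:** the last pictures show all three lying flat in the tray.
  - **Sweeper:** it stands upright, about 1.5 mm and 0.4° from its starting pose, with the open gripper well clear of it.
  - **Other things:** the tub and tealight show no visible shift. The spoon, opener and peg look undisturbed in the parts the arm did not hide, but I did not measure any of them.
- **Disagreements:** estimates of the board's and tray's positions differed by about 2 to 5 mm between the top and wrist cameras, which was within the margins. The top camera's last bar measurement (117 mm instead of 140 mm) was off because the arm partly hid the bar, so I relied on the wrist view.

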